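Release the held jar from its locked tray

TASK

Two small locking hold trays stand on the packing table; one keeps a jar under its clear hood, the other only an upturned jar lid. Free the tray with the jar by sliding its lock bar fully aside by the black knob, then pull that tray all the way out by its handle and let go, with the jar still standing in it. Leave the other unit locked.

Things in the scene. Friction and masses are not known exactly. Their poses are not given: they have to be found in the camera images.
- jar_tray_grip (a point): Mid-crossbar (12 mm thick, 68 long, along y) of the dark steel bow handle on the jar's tray, 108 mm above the table, 42 above the front plate's edge. z up, x to the unit's back: the tray pulls out along -x, 90 mm to a stop (about 3 N, stays put), only once the lock bar is off its front plate's right end. Clear hood, 137 mm high, starts 80 mm behind the handle when shut. Unit fixed to table.
- jar_lock_knob (a point): Centre of the black upright round knob (22 mm wide, 38 high) on that unit's lock bar, 95 mm above the table; when locked, 88 mm to the right (-y) of the handle and 12 mm in front. Axes as for the handle. The bar slides along -y, away from the handle, 41 to 45 mm to a stop (about 2 N, stays put) and clears the tray after 22 mm. The steel guide under the knob is 57 mm high.
- held_jar_center (a point): Centre of the held jar, 58 mm above its foot: plain, black lid, no label, 70 mm wide, 116 high, 0.3 to 0.55 kg. Stands in a shallow square nest in the tray under the clear hood, 138 mm behind the handle, and rides out with the tray. z is its upright axis.
- lid_lock_knob (a point): Centre of the same kind of knob on the other, identical unit, whose tray holds only a flat upturned jar lid (pale inside, black rim). That unit is to stay locked.
There are look-alikes about, which are no part of the job. Leave any red look-alike of the part that bears held_jar_center alone.

How it is judged:
On the way, in this order (a step that is already met when the one before it is completed fails the run):
1. the lock bar of the jar's unit is slid aside (25 mm or more) while its tray is still shut (distance of jar_lock_knob from where it was at the start of the episode above 0.025 m and distance of jar_tray_grip from where it was at the start of the episode below 0.01 m), for 0.1 s.
2. the tray with the jar is pulled out 75 mm or more (distance of jar_tray_grip from where it was at the start of the episode above 0.075 m), for 0.1 s.
At the end, for the whole second after the job is handed in: The jar's tray is out by at least 75 mm of its 90 mm travel, its lock bar is aside by at least 25 mm, the jar stands in the tray's nest (within 20 mm of its place behind the handle, upright within 10 degrees), and the other unit's lock bar is within 10 mm of where it was (distance of jar_lock_knob from where it was at the start of the episode above 0.025 m and distance of jar_tray_grip from where it was at the start of the episode above 0.075 m and horizontal distance between held_jar_center and jar_tray_grip between 0.118 and 0.158 m and angle between held_jar_center's own z axis and vertical below 0.17 rad and distance of lid_lock_knob from where it was at the start of the episode below 0.01 m); the robot touches nothing.
It fails at once if the held jar is tipped by more than 25 degrees (angle between held_jar_center's own z axis and vertical above 0.44 rad).
It fails at once if the other unit's lock bar is moved by more than 15 mm (distance of lid_lock_knob from where it was at the start of the episode above 0.015 m).
It also fails if it takes over 40 s, if anything falls off the work surface, if the arm or the gripper's body presses on something with over 40 N, if the wrist force passes 120 N, or if a joint passes its speed limit or range.

ROBOT

A 6-joint arm with a two-finger parallel gripper is mounted at the origin on the work surface; the furniture and walls round the work are solid. World frame = base frame: x ahead of the robot, y to its left, z up, the work surface at z = 0. Lengths are in m, angles in rad, forces in N, time in s.
With the tool pointing down it reaches from about 0.325 to 0.9 m from the base axis. Payload 6.1 kg.
Tool frame: the origin (TCP) lies between the finger pads; the fingertips stand 11 mm ahead of it and the grasp point (between the pads) lies 8 mm behind it; x points along the fingers, y is the direction in which the jaws open and shut, and the axes are right-handed (so a half turn about x gives the same grasp; the last joint's range is limited). The gripper opens to 85 mm and grips with 20 to 120 N. Pads are 22 mm wide; open, the fingers measure 114 mm over their backs; the gripper's body (76 mm by 85 mm) begins 54 mm behind the grasp point. The pads swing forward as they close: fully open they stand 13 mm farther back than shut.
Start: joints at [1.151, 0.22, 1.526, -0, 1.395, -0.126], TCP at [0.181, 0.598, 0.242] pointing down, gripper open.
Joint ranges: [-2.98, 2.98], [-0.91, 2.08], [0.09, 2.57], [-1.24, 4.39], [0.2, 2.65], [-2.68, 2.68]. Speed limits (rad/s): [2.57, 2.57, 3.01, 3.14, 3.14, 3.14].

INTERFACE

Orientations are given as a unit quaternion [w, x, y, z].
In Python, from rig import get_state, vision, job gives the robot as it stands. The module is installed in compiled form; this text tells all that it offers.
- The arm moves only by the tool jog_arm, never from a script. Its arguments are lists of equal length, an entry for each row: "offset": the shift along the tool's x, y, z in cm, a list of three; "delta_rot": the turn, a rotation vector about the tool's x, y, z in rad, a list of three; "claw": the finger opening in cm, from 0 to 8.54. In form: {"offset": [[x, y, z], ...], "delta_rot": [[ax, ay, az], ...], "claw": [claw, ...]}. A call has 1 to 20 rows; each row is the pose to reach, as a shift and turn from the pose commanded when the call began, along the tool's axes at that moment; what a row does not reach only later rows make up. A row lasts 1/12 s, in which the tool goes at most 41.7 mm and 7.16 degrees, less where a joint would pass 70% of its speed; a pose out of reach is approached as far as the arm can. A call with a gripper value outside its range is refused whole. The fingers move at their own pace and stop on an object; "force" is the grip in N (left out, the last holds). Time passes only in rows, so rows that repeat a pose let the fingers close. It gives the time, the measured TCP pose, the force and the opening at its end, in the units of the state.
- get_state(): the state, without advancing time (a new reading comes with each control period).
- vision.get_image(name): name is "scene" or "side" or "wrist"; returns (picture, depth): 420x560x3 uint8, red, green, blue; 420x560 float32, m along the optical axis (not along the pixel's ray), 0 where there is no reading.
- vision.camera_params(name): a dict with "fx", "fy", "cx", "cy" (pixels), "rvec" (rotation vector, rad) and "tvec" (3), from world to camera coordinates, as OpenCV has them; the wrist camera has in their place "T_tool_cam" (4x4, takes a point from camera to tool coordinates, whose origin is the TCP and whose axes are the tool frame's). Camera axes: x right, y down, z forward; pixel columns grow to the right and rows downward; lengths in m; the calibration is good to about 2 mm. A picture is of the moment at which its call begins: read the wrist's pose just before it. camera_params takes no time and is no camera call.
- job.hand_in(): hands the job in, once; it reports no verdict.
The state is a dict: "time": time; "joint_pos": joint angles; "dq": joint speeds; "tau": joint torques, N m; "tool_pos": TCP position; "orientation": TCP orientation; "contact_force": force on the tool from outside, world axes, zero at the start; "torque": the same for the moment, N m; "width": opening from 0.0 (shut) to 1.0 (fully open).
Only numpy, scipy, OpenCV 4.12 (cv2) and the standard library are available. Lean on these libraries where they do the work, as an engineer would, in place of code of your own. Each camera call takes 0.05 s, during which the arm holds its last target.

## Working session

There is one attempt and no reset: what is moved stays moved. The work goes in short steps, Python scripts to look and compute and a tool call to move; the robot and the scene stay as the last step left them, time stands still between calls to the robot, and variables do not carry over. Pictures are saved under pics/ and viewed, and the job is handed in when it is done.

Besides the shell and the picture viewer there is one more tool, called after "Request:" in YAML: its name, and indented under it one key for each argument. jog_arm: Moves the arm, as the interface text tells. Its arguments: {"type":"object","properties":{"offset":{"type":"array"},"delta_rot":{"type":"array"},"claw":{"type":"array"},"force":{"type":"number"}},"required":["offset","delta_rot","claw"]}

```bash
mkdir -p pics; cat > h.py <<'E'
import numpy as np, cv2
from rig import get_state, vision, job
def cam(n):
    p=vision.camera_params(n)
    K=np.array([[p['fx'],0,p['cx']],[0,p['fy'],p['cy']],[0,0,1]])
    return p,K
def snap(n,f):
    im,d=vision.get_image(n)
    cv2.imwrite('pics/'+f+'.png',im[:,:,::-1]); np.save('pics/'+f+'.npy',d); return im,d
def world(n,u,v,z):
    p,K=cam(n);R=cv2.Rodrigues(np.array(p['rvec'],float))[0];t=np.array(p['tvec']).reshape(3)
    c=np.array([(u-K[0,2])/K[0,0],(v-K[1,2])/K[1,1],1.])*z
    return R.T@(c-t)
def proj(n,P):
    p,K=cam(n)
    return cv2.projectPoints(np.array(P,float).reshape(-1,3),np.array(p['rvec'],float),np.array(p['tvec'],float),K,None)[0].reshape(-1,2)
E
python3 - <<'E'
from h import *
print(get_state())
snap('scene','scene0');snap('side','side0')
for n in('scene','side'):
    p,K=cam(n);R=cv2.Rodrigues(np.array(p['rvec'],float))[0];print(n,-R.T@np.array(p['tvec']).reshape(3),R[2])
E
```

```text
{'time': 0.0, 'joint_pos': array([ 1.15088280e+00,  2.21240286e-01,  1.52764333e+00, -1.18485396e-05,
        1.39470908e+00, -1.26130891e-01]), 'dq': array([ 0.00149292,  0.00076969,  0.00014801,  0.00255734, -0.00064485,
        0.0019201 ]), 'tau': array([-3.79267258e-04, -4.96886802e+01, -3.89390910e+01, -2.23057668e-04,
        1.11763991e-02, -1.81847054e-05]), 'tool_pos': array([0.18076238, 0.59765954, 0.24117341]), 'orientation': array([ 0.69930491,  0.1028119 ,  0.6996783 , -0.10417598]), 'contact_force': array([0.07071562, 0.89253785, 0.24726386]), 'torque': array([ 0.04124844, -0.00991654,  0.03448781]), 'width': 0.9966622425773194}
scene [-0.01965571  0.28835207  0.5525362 ] [ 0.74441828 -0.37123718 -0.55499944]
side [0.47624634 1.13909087 0.74279752] [ 0.08663315 -0.86333508 -0.49713905]
```

View pics/scene0.png

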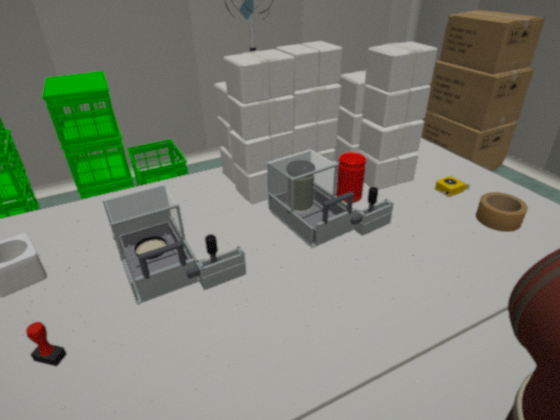

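View pics/side0.png

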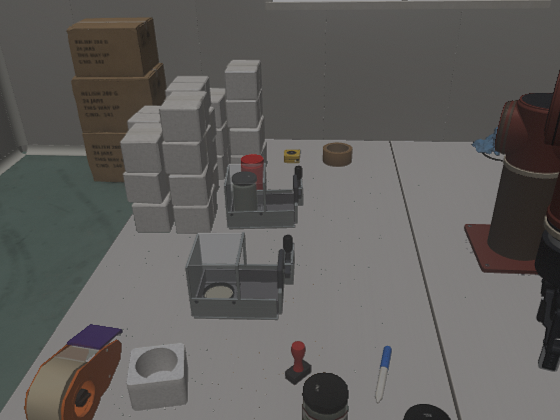

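The left unit (scene ~155,250) holds a pale disc, so it is the lid unit. The right unit (scene ~300,190) holds a grey, black-lidded jar. A red jar (350,177) stands outside it and is the look-alike to leave alone. I'll confirm this in an enlarged crop.

```bash
python3 - <<'E'
from h import *
a=cv2.imread('pics/scene0.png')[140:260,250:410];b=cv2.imread('pics/side0.png')[145:240,210:320]
cv2.imwrite('pics/c1.png',cv2.resize(a,(800,600),interpolation=cv2.INTER_CUBIC))
cv2.imwrite('pics/c2.png',cv2.resize(b,(690,596),interpolation=cv2.INTER_CUBIC))
E
```

```text
(no output)
```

View pics/c1.png

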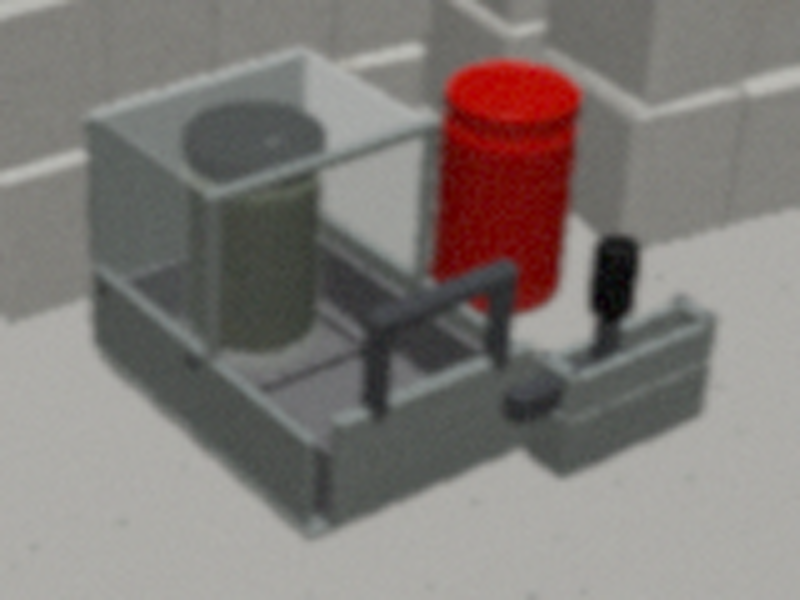

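View pics/c2.png

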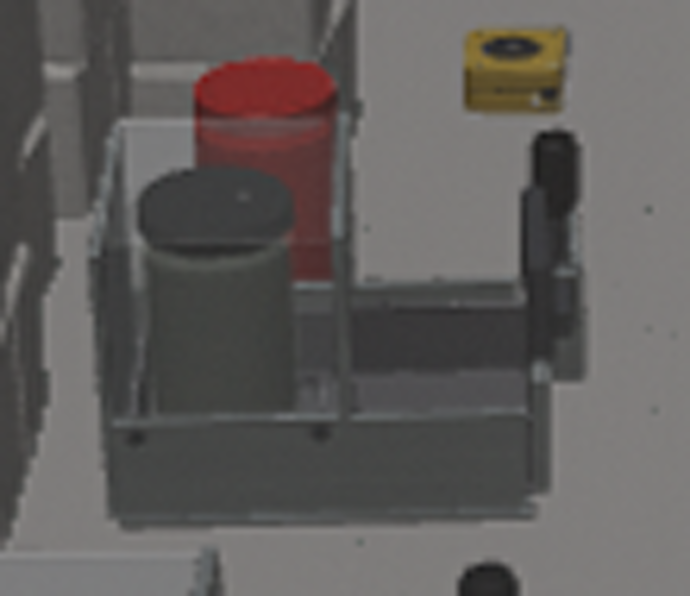

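Confirmed: the right unit holds the jar (plain, black lid). Its knob is at scene (373,196) and its crossbar runs from (325,204) to (352,193). Next I measure both.

```bash
python3 - <<'E'
from h import *
im=cv2.imread('pics/scene0.png');d=np.load('pics/scene0.npy')
def ray(n,u,v,h):
    a=world(n,u,v,.3);b=world(n,u,v,1.);s=(h-a[2])/(b[2]-a[2]);return a+s*(b-a)
print('knob ray z.095',ray('scene',372.8,195.6,.095),'side',ray('side',298.7,172.4,.095))
print('bar ends scene',ray('scene',325.5,204.4,.108),ray('scene',352.4,193.8,.108))
# pointcloud
vv,uu=np.mgrid[185:225,315:400]
P=np.array([world('scene',u,v,d[v,u]) for v,u in zip(vv.ravel(),uu.ravel())]);C=im[185:225,315:400].reshape(-1,3).astype(int)
dark=(C.max(1)<40)
k=dark&(uu.ravel()>362)&(P[:,2]>.077)&(P[:,2]<.12)
print('knob',k.sum(),np.median(P[k],0),P[k].min(0),P[k].max(0))
k=(C.max(1)<90)&(uu.ravel()<360)&(P[:,2]>.1)&(P[:,2]<.118)
Q=P[k];print('bar',k.sum(),np.median(Q,0),Q.min(0),Q.max(0));
if len(Q)>5:
  u,s,vt=np.linalg.svd(Q-Q.mean(0));print(vt[0],np.percentile((Q-Q.mean(0))@vt[0],[2,98]))
# yaw from side image base edge long: print tray side top edge
print(ray('side',210+540/6.27,145+415/6.27,.066),ray('side',210+110/6.27,145+420/6.27,.066))
print(ray('scene',250+205/5,140+355/5,.066),ray('scene',250+325/5,140+445/5,.066))
# red jar & knob other
for (u,v) in [(351,160),(211,243)]: print(world('scene',u,v,d[v,u]))
E
```

```text
knob ray z.095 [ 0.55160221 -0.22698231  0.095     ] side [ 0.55136892 -0.22501137  0.095     ]
bar ends scene [ 0.55446126 -0.10446817  0.108     ] [ 0.56245949 -0.17851497  0.108     ]Traceback (most recent call last):
  File "<stdin>", line 9, in <module>
  File "h.py", line 11, in world
    p,K=cam(n);R=cv2.Rodrigues(np.array(p['rvec'],float))[0];t=np.array(p['tvec']).reshape(3)
        ~~~^^^
  File "h.py", line 4, in cam
    p=vision.camera_params(n)
ValueError: time passes only in moves, steps and waits
```

```bash
cat >> h.py <<'E'
_c={}
_cam=cam
def cam(n):
    if n not in _c:_c[n]=_cam(n)
    return _c[n]
def ray(n,u,v,h):
    a=world(n,u,v,.3);b=world(n,u,v,1.);s=(h-a[2])/(b[2]-a[2]);return a+s*(b-a)
E
python3 - <<'E'
from h import *
im=cv2.imread('pics/scene0.png');d=np.load('pics/scene0.npy')
vv,uu=np.mgrid[185:225,315:400]
P=np.array([world('scene',u,v,d[v,u]) for v,u in zip(vv.ravel(),uu.ravel())]);C=im[185:225,315:400].reshape(-1,3).astype(int)
k=(C.max(1)<40)&(uu.ravel()>362)&(P[:,2]>.077)&(P[:,2]<.12)
print('knob',k.sum(),np.median(P[k],0),P[k].min(0),P[k].max(0))
k=(C.max(1)<90)&(uu.ravel()<360)&(P[:,2]>.1)&(P[:,2]<.118)
Q=P[k];print('bar',k.sum(),np.median(Q,0),Q.min(0),Q.max(0))
u,s,vt=np.linalg.svd(Q-Q.mean(0));print(Q.mean(0),vt[0],np.percentile((Q-Q.mean(0))@vt[0],[2,98]))
print('sidewall',ray('side',210+540/6.27,145+415/6.27,.066),ray('side',210+110/6.27,145+420/6.27,.066))
print('scene base edge',ray('scene',250+310/5,140+535/5,0.),ray('scene',250+95/5,140+350/5,0.))
for (u,v) in [(351,160),(211,243)]: print(world('scene',u,v,d[v,u]))
E
```

```text
knob 105 [ 0.54634486 -0.22100567  0.09967415] [ 0.54236868 -0.23021991  0.07705637] [ 0.5561642  -0.21563854  0.11488404]
bar 197 [ 0.55291327 -0.13109331  0.11254329] [ 0.54580596 -0.1732224   0.10044343] [ 0.56232216 -0.0963539   0.11727559]
[ 0.55328447 -0.13246506  0.11149477] [ 0.08612239 -0.99624331  0.00906673] [-0.03499224  0.03965109]
sidewall [ 0.54854109 -0.0499664   0.066     ] [ 0.7278453  -0.03615307  0.066     ]
scene base edge [ 0.56038547 -0.07884917  0.        ] [ 0.740482   -0.05980054  0.        ]
[ 0.68261327 -0.26015943  0.11760507]
[0.54492535 0.14880239 0.1075786 ]
```

```bash
cat >> h.py <<'E'
from scipy.spatial.transform import Rotation as Ro
def plan(target,yaw=0.09,s=None,R=None,p=None):
    s=s or get_state();q=s['orientation'];R=Ro.from_quat(np.r_[q[1:],q[0]]);p=s['tool_pos']
    yu=np.array([np.cos(yaw),np.sin(yaw),0]);x=np.array([0,0,-1.])
    for sg in(1,-1):
        y=sg*yu;T=Ro.from_matrix(np.c_[x,y,np.cross(x,y)])
        print('t',round(s['time'],2),'sg',sg,'off cm',np.round(R.inv().apply(np.array(target)-p)*100,2),'rot',np.round((R.inv()*T).as_rotvec(),3))
    print('R cols',np.round(R.as_matrix(),3).tolist(),'p',np.round(p,4),'q',np.round(s['joint_pos'],3),'F',np.round(s['contact_force'],1),'w',s['width'])
E
python3 - <<'E'
from h import *
plan([.5515,-.226,.20])
E
```

```text
t 0.1 sg 1 off cm [  4.24 -68.1   59.33] rot [1.187e+00 1.000e-03 2.000e-03]
t 0.1 sg -1 off cm [  4.24 -68.1   59.33] rot [-1.955e+00 -2.000e-03  1.000e-03]
R cols [[-0.001, 0.29, 0.957], [-0.002, 0.957, -0.29], [-1.0, -0.002, -0.0]] p [0.1808 0.5977 0.2413] q [ 1.151  0.221  1.527 -0.     1.395 -0.126] F [0.2 0.5 0.1] w 0.9985730317362926
```

Request:
jog_arm:
  offset:
    - [0, -68.1, 59.3]
    - [0, -68.1, 59.3]
    - [0, -68.1, 59.3]
    - [0, -68.1, 59.3]
    - [0, -68.1, 59.3]
    - [0, -68.1, 59.3]
    - [0, -68.1, 59.3]
    - [0, -68.1, 59.3]
    - [0, -68.1, 59.3]
    - [0, -68.1, 59.3]
    - [0, -68.1, 59.3]
    - [0, -68.1, 59.3]
    - [0, -68.1, 59.3]
    - [0, -68.1, 59.3]
    - [0, -68.1, 59.3]
    - [0, -68.1, 59.3]
    - [0, -68.1, 59.3]
    - [0, -68.1, 59.3]
    - [0, -68.1, 59.3]
    - [0, -68.1, 59.3]
  delta_rot:
    - [1.187, 0, 0]
    - [1.187, 0, 0]
    - [1.187, 0, 0]
    - [1.187, 0, 0]
    - [1.187, 0, 0]
    - [1.187, 0, 0]
    - [1.187, 0, 0]
    - [1.187, 0, 0]
    - [1.187, 0, 0]
    - [1.187, 0, 0]
    - [1.187, 0, 0]
    - [1.187, 0, 0]
    - [1.187, 0, 0]
    - [1.187, 0, 0]
    - [1.187, 0, 0]
    - [1.187, 0, 0]
    - [1.187, 0, 0]
    - [1.187, 0, 0]
    - [1.187, 0, 0]
    - [1.187, 0, 0]
  claw: [8.5, 8.5, 8.5, 8.5, 8.5, 8.5, 8.5, 8.5, 8.5, 8.5, 8.5, 8.5, 8.5, 8.5, 8.5, 8.5, 8.5, 8.5, 8.5, 8.5]

```text
time: 1.77
tool_pos: [0.523, -0.1639, 0.2418]
orientation: [0.522, 0.477, 0.522, -0.477]
contact_force: [0.9, 0.1, 0.3]
width: 0.994
```

```bash
python3 - <<'E'
from h import *
plan([.5515,-.226,.20])
E
```

```text
t 1.77 sg 1 off cm [4.18 2.29 6.44] rot [-0. -0.  0.]
t 1.77 sg -1 off cm [4.18 2.29 6.44] rot [3.141e+00 1.000e-03 1.000e-03]
R cols [[-0.001, 0.996, 0.089], [0.0, 0.089, -0.996], [-1.0, -0.0, -0.0]] p [ 0.523  -0.1639  0.2418] q [-0.448  0.038  1.729  0.     1.376 -0.537] F [0.9 0.1 0.3] w 0.9940998622089624
```

Request:
jog_arm:
  offset:
    - [2, 1.2, 3.2]
    - [4, 2.3, 6.3]
    - [4, 2.3, 6.3]
    - [4, 2.3, 6.3]
  delta_rot:
    - [0, 0, 0]
    - [0, 0, 0]
    - [0, 0, 0]
    - [0, 0, 0]
  claw: [8.5, 8.5, 8.5, 8.5]

```text
time: 2.1
tool_pos: [0.55, -0.2232, 0.1989]
orientation: [0.519, 0.477, 0.524, -0.478]
contact_force: [-0.9, 0.9, -0.2]
width: 0.993
```

```bash
python3 - <<'E'
from h import *
plan([.5515,-.226,.087])
s=get_state();im,d=snap('wrist','w0')
p,K=cam('wrist');T=np.array(p['T_tool_cam']);print(T.round(3),K)
q=s['orientation'];R=Ro.from_quat(np.r_[q[1:],q[0]]).as_matrix()
vv,uu=np.mgrid[0:420,0:560];ok=d>0
c=np.stack([(uu-K[0,2])/K[0,0]*d,(vv-K[1,2])/K[1,1]*d,d],-1)
W=(c@T[:3,:3].T+T[:3,3])@R.T+s['tool_pos'];np.save('pics/w0W.npy',W)
m=ok&(im.max(2)<45)&(W[...,2]>.077)&(W[...,2]<.12)
print(m.sum())
n,l,st,ce=cv2.connectedComponentsWithStats(m.astype(np.uint8))
for i in range(1,n):
    if st[i,4]>60: print(st[i],W[l==i].mean(0),W[l==i].min(0),W[l==i].max(0))
E
```

```text
t 2.1 sg 1 off cm [11.19  0.18  0.33] rot [-0.003 -0.004  0.005]
t 2.1 sg -1 off cm [11.19  0.18  0.33] rot [3.139 0.008 0.006]
R cols [[-0.005, 0.996, 0.087], [0.003, 0.087, -0.996], [-1.0, -0.005, -0.004]] p [ 0.55   -0.2232  0.1989] q [-0.518  0.184  1.651  0.     1.312 -0.606] F [-0.9  0.9 -0.2] w 0.9930814927471263
[[-0.001 -0.303  0.953 -0.131]
 [ 1.    -0.001  0.001  0.001]
 [ 0.     0.953  0.303 -0.078]
 [ 0.     0.     0.     1.   ]] [[321.58477928   0.         278.20292778]
 [  0.         321.58477928 213.12957703]
 [  0.           0.           1.        ]]
36
```

View pics/w0.png

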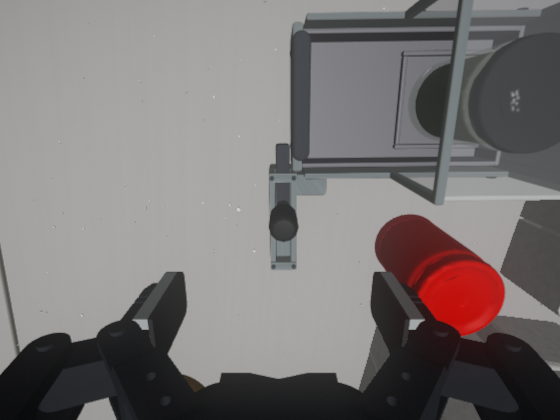

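The wrist view shows the jar unit at upper right, its knob at (284,222), its crossbar at (301,95), and the red jar at (445,280), clear to the rear. Next I refine the positions.

```bash
python3 - <<'E'
from h import *
W=np.load('pics/w0W.npy');im=cv2.imread('pics/w0.png')
for u,v in [(284,214),(284,222),(284,230),(284,237),(276,230),(292,230),(301,45),(301,95),(301,150),(450,300),(395,225)]:
    print(u,v,W[v,u].round(4),im[v,u])
a=W[35:158,285:320];m=(a[...,2]>.1)&(a[...,2]<.12);Q=a[m];print(len(Q),Q.mean(0),Q.min(0),Q.max(0))
u,s,vt=np.linalg.svd(Q-Q.mean(0));print(vt[0])
a=W[200:245,265:305];m=(a[...,2]>.108)&(a[...,2]<.12);Q=a[m];print(len(Q),Q.mean(0),Q.min(0),Q.max(0))
E
```

```text
284 214 [ 0.5547 -0.2166  0.1063] [50 50 49]
284 222 [ 0.555  -0.2209  0.1118] [72 71 72]
284 230 [ 0.5557 -0.2273  0.1109] [66 65 65]
284 237 [ 0.5562 -0.2327  0.111 ] [62 62 62]
276 230 [ 0.5499 -0.2276  0.1115] [64 63 63]
292 230 [ 0.5613 -0.2262  0.1126] [65 64 64]
301 45 [ 0.5547 -0.1066  0.114 ] [79 75 73]
301 95 [ 0.5578 -0.1348  0.1139] [80 75 73]
301 150 [ 0.5615 -0.1689  0.1142] [78 73 71]
450 300 [ 0.6884 -0.2725  0.1129] [ 14  18 192]
395 225 [ 0.6729 -0.2459  0.0186] [42 42 84]
2238 [ 0.5577971  -0.13542611  0.11209137] [ 0.54907856 -0.17468974  0.10640411] [ 0.56741234 -0.09989448  0.11536637]
[ 1.00036023e-01 -9.94983749e-01 -3.66204793e-04]
579 [ 0.5550456  -0.22610348  0.11091491] [ 0.54461159 -0.23702001  0.10801126] [ 0.56521164 -0.21667845  0.11293094]
```

Request:
jog_arm:
  offset:
    - [3, 0.4, 0.2]
    - [6, 0.4, 0.2]
    - [8.5, 0.4, 0.2]
    - [10.2, 0.4, 0.2]
    - [11.1, 0.4, 0.2]
    - [11.1, 0.4, 0.2]
    - [11.1, 0.4, 0.2]
  delta_rot:
    - [0, 0, 0]
    - [0, 0, 0]
    - [0, 0, 0]
    - [0, 0, 0]
    - [0, 0, 0]
    - [0, 0, 0]
    - [0, 0, 0]
  claw: [8.5, 8.5, 8.5, 8.5, 8.5, 8.5, 8.5]

```text
time: 2.73
tool_pos: [0.5561, -0.2236, 0.0928]
orientation: [0.523, 0.477, 0.522, -0.477]
contact_force: [-0.4, 0.2, 0.9]
width: 0.998
```

```bash
python3 - <<'E'
from h import *
plan([.554,-.2265,.087],.1)
snap('wrist','w1')
E
```

```text
t 2.73 sg 1 off cm [ 0.58 -0.24  0.27] rot [-0.009  0.001 -0.001]
t 2.73 sg -1 off cm [ 0.58 -0.24  0.27] rot [ 3.133e+00 -2.000e-03 -1.000e-03]
R cols [[0.001, 0.996, 0.091], [-0.001, 0.091, -0.996], [-1.0, 0.001, 0.001]] p [ 0.5561 -0.2236  0.0928] q [-0.514  0.308  1.718  0.     1.114 -0.605] F [-0.4  0.2  0.9] w 0.9976332578133909
```

View pics/w1.png

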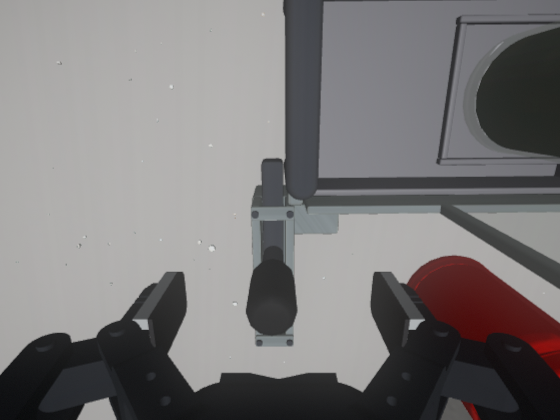

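The knob (271,297) is between the open fingers, about 2–3 mm off centre, and the red jar is clear. I'll correct that and close.

Request:
jog_arm:
  offset:
    - [0.5, -0.25, 0.3]
    - [0.5, -0.25, 0.3]
    - [0.5, -0.25, 0.3]
    - [0.5, -0.25, 0.3]
    - [0.5, -0.25, 0.3]
    - [0.5, -0.25, 0.3]
    - [0.5, -0.25, 0.3]
    - [0.5, -0.25, 0.3]
    - [0.5, -0.25, 0.3]
    - [0.5, -0.25, 0.3]
  delta_rot:
    - [0, 0, 0]
    - [0, 0, 0]
    - [0, 0, 0]
    - [0, 0, 0]
    - [0, 0, 0]
    - [0, 0, 0]
    - [0, 0, 0]
    - [0, 0, 0]
    - [0, 0, 0]
    - [0, 0, 0]
  claw: [8.5, 6, 4, 3, 2.5, 2, 1.8, 1.8, 1.8, 1.8]
  force: 25

```text
time: 3.62
tool_pos: [0.5535, -0.2274, 0.0866]
orientation: [0.522, 0.477, 0.522, -0.477]
contact_force: [-0.6, -0.2, 3.2]
width: 0.242
```

```bash
python3 - <<'E'
from h import *
plan([.554,-.2265,.087],.1)
E
```

```text
t 3.62 sg 1 off cm [-0.04  0.06 -0.09] rot [-0.01  0.   -0.  ]
t 3.62 sg -1 off cm [-0.04  0.06 -0.09] rot [ 3.132 -0.    -0.   ]
R cols [[0.0, 0.996, 0.09], [-0.0, 0.09, -0.996], [-1.0, 0.0, 0.0]] p [ 0.5535 -0.2274  0.0866] q [-0.522  0.315  1.722 -0.     1.104 -0.612] F [-0.6 -0.2  3.2] w 0.24184512790622484
```

The knob is gripped (opening 21 mm against its 22 mm). Next I slide the bar along tool +z.

Request:
jog_arm:
  offset:
    - [0, 0, 0.5]
    - [0, 0, 1.0]
    - [0, 0, 1.5]
    - [0, 0, 2.0]
    - [0, 0, 2.5]
    - [0, 0, 3.0]
    - [0, 0, 3.5]
    - [0, 0, 3.9]
    - [0, 0, 4.2]
    - [0, 0, 4.2]
    - [0, 0, 4.2]
  delta_rot:
    - [0, 0, 0]
    - [0, 0, 0]
    - [0, 0, 0]
    - [0, 0, 0]
    - [0, 0, 0]
    - [0, 0, 0]
    - [0, 0, 0]
    - [0, 0, 0]
    - [0, 0, 0]
    - [0, 0, 0]
    - [0, 0, 0]
  claw: [1.8, 1.8, 1.8, 1.8, 1.8, 1.8, 1.8, 1.8, 1.8, 1.8, 1.8]

```text
time: 4.53
tool_pos: [0.5576, -0.27, 0.0866]
orientation: [0.523, 0.477, 0.521, -0.477]
contact_force: [3.7, -0.6, 1.9]
width: 0.246
```

```bash
python3 - <<'E'
from h import *
plan([.558,-.1365,.100],.1)
snap('wrist','w2')
E
```

```text
t 4.53 sg 1 off cm [ -1.36   1.24 -13.29] rot [-0.01   0.002 -0.001]
t 4.53 sg -1 off cm [ -1.36   1.24 -13.29] rot [ 3.131e+00 -2.000e-03 -2.000e-03]
R cols [[0.001, 0.996, 0.09], [-0.001, 0.09, -0.996], [-1.0, 0.001, 0.002]] p [ 0.5576 -0.27    0.0866] q [-0.578  0.359  1.665 -0.     1.115 -0.667] F [ 3.7 -0.6  1.9] w 0.24557687237065712
```

View pics/w2.png

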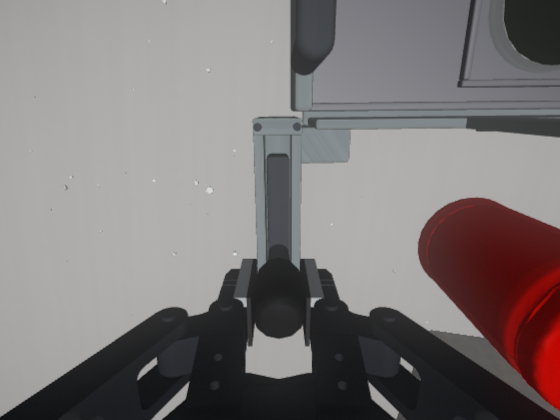

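The bar's end is drawn fully back into its guide (278,155) and off the tray. I release, rise, and go over the handle.

Request:
jog_arm:
  offset:
    - [0, 0, 0]
    - [0, 0, 0]
    - [0, 0, 0]
    - [0, 0, 0]
    - [0, 0, 0]
    - [-3, 0, 0]
    - [-6, 0, 0]
    - [-9, 0, 0]
    - [-10, 0.3, -3.5]
    - [-10, 0.6, -7]
    - [-10, 1, -10]
    - [-10, 1.2, -13.2]
    - [-10, 1.2, -13.2]
    - [-10, 1.2, -13.2]
  delta_rot:
    - [0, 0, 0]
    - [0, 0, 0]
    - [0, 0, 0]
    - [0, 0, 0]
    - [0, 0, 0]
    - [0, 0, 0]
    - [0, 0, 0]
    - [0, 0, 0]
    - [0, 0, 0]
    - [0, 0, 0]
    - [0, 0, 0]
    - [0, 0, 0]
    - [0, 0, 0]
    - [0, 0, 0]
  claw: [4, 6, 8.5, 8.5, 8.5, 8.5, 8.5, 8.5, 8.5, 8.5, 8.5, 8.5, 8.5, 8.5]

```text
time: 5.75
tool_pos: [0.557, -0.135, 0.1863]
orientation: [0.523, 0.476, 0.523, -0.476]
contact_force: [0.3, -0.4, -0.7]
width: 0.997
```

```bash
python3 - <<'E'
from h import *
snap('wrist','w3')
plan([.558,-.1365,.100],.1)
s=get_state();d=np.load('pics/w3.npy');p,K=cam('wrist');T=np.array(p['T_tool_cam'])
q=s['orientation'];R=Ro.from_quat(np.r_[q[1:],q[0]]).as_matrix()
vv,uu=np.mgrid[0:420,0:560]
c=np.stack([(uu-K[0,2])/K[0,0]*d,(vv-K[1,2])/K[1,1]*d,d],-1)
W=(c@T[:3,:3].T+T[:3,3])@R.T+s['tool_pos']
m=(d>0)&(W[...,2]>.108)&(W[...,2]<.118)&(abs(W[...,0]-.558)<.03)&(abs(W[...,1]+.137)<.05)
Q=W[m];print(m.sum(),Q.mean(0),Q.min(0),Q.max(0))
E
```

```text
t 5.8 sg 1 off cm [8.64 0.08 0.04] rot [-0.008  0.     0.   ]
t 5.8 sg -1 off cm [8.64 0.08 0.04] rot [ 3.133e+00  0.000e+00 -1.000e-03]
R cols [[-0.0, 0.996, 0.092], [-0.0, 0.092, -0.996], [-1.0, -0.0, 0.0]] p [ 0.5571 -0.1362  0.1864] q [-3.770e-01  1.440e-01  1.721e+00 -1.000e-03  1.276e+00 -4.680e-01] F [ 0.1 -0.3  0.7] w 0.9978854637600973
1792 [ 0.5581077  -0.13510867  0.11215019] [ 0.54950104 -0.17758199  0.10800401] [ 0.56757642 -0.09868492  0.11480922]
```

View pics/w3.png

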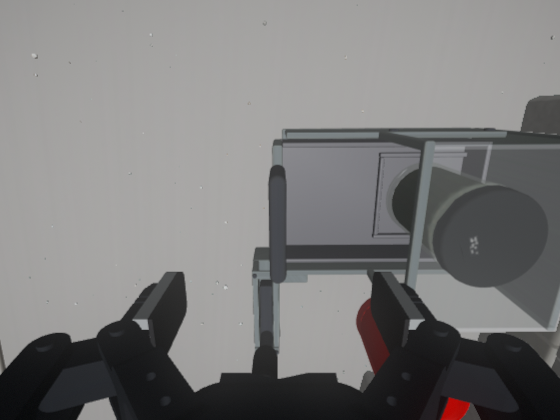

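The crossbar (278,225) is under the gripper. Its measured centre (0.558,-0.136) agrees with the earlier reading, so I descend and grip.

Request:
jog_arm:
  offset:
    - [3, 0.1, 0]
    - [6, 0.1, 0]
    - [7.8, 0.1, 0]
    - [8.6, 0.1, 0]
    - [8.6, 0.1, 0]
    - [8.6, 0.1, 0]
    - [8.6, 0.1, 0]
    - [8.6, 0.1, 0]
    - [8.6, 0.1, 0]
    - [8.6, 0.1, 0]
    - [8.6, 0.1, 0]
    - [8.6, 0.1, 0]
    - [8.6, 0.1, 0]
    - [8.6, 0.1, 0]
    - [8.6, 0.1, 0]
  delta_rot:
    - [0, 0, 0]
    - [0, 0, 0]
    - [0, 0, 0]
    - [0, 0, 0]
    - [0, 0, 0]
    - [0, 0, 0]
    - [0, 0, 0]
    - [0, 0, 0]
    - [0, 0, 0]
    - [0, 0, 0]
    - [0, 0, 0]
    - [0, 0, 0]
    - [0, 0, 0]
    - [0, 0, 0]
    - [0, 0, 0]
  claw: [8.5, 8.5, 8.5, 8.5, 8.5, 6, 4, 3, 2, 1.5, 1, 0.8, 0.8, 0.8, 0.8]
  force: 30

```text
time: 7.05
tool_pos: [0.5566, -0.1368, 0.1011]
orientation: [0.521, 0.476, 0.523, -0.478]
contact_force: [-9.4, -0.9, 9.3]
width: 0.127
```

```bash
python3 - <<'E'
from h import *
plan([.558,-.1365,.100],.1)
E
```

```text
t 7.05 sg 1 off cm [ 0.11  0.14 -0.02] rot [-0.009  0.     0.004]
t 7.05 sg -1 off cm [ 0.11  0.14 -0.02] rot [ 3.132  0.006 -0.   ]
R cols [[-0.004, 0.996, 0.09], [-0.0, 0.09, -0.996], [-1.0, -0.004, 0.0]] p [ 0.5566 -0.1368  0.1011] q [-0.378  0.243  1.78  -0.002  1.122 -0.467] F [-9.4 -0.9  9.3] w 0.12728057419247027
```

The crossbar is gripped (11 mm). I pull gently along tool -y.

Request:
jog_arm:
  offset:
    - [0, -0.2, 0]
    - [0, -0.5, 0]
    - [0, -0.9, 0]
    - [0, -1.4, 0]
    - [0, -1.9, 0]
    - [0, -2.4, 0]
    - [0, -2.9, 0.02]
    - [0, -3.4, 0.02]
    - [0, -3.9, 0.02]
    - [0, -4.4, 0.03]
    - [0, -4.9, 0.03]
    - [0, -5.4, 0.03]
    - [0, -5.9, 0.04]
    - [0, -6.4, 0.04]
    - [0, -6.9, 0.05]
    - [0, -7.4, 0.05]
    - [0, -7.9, 0.05]
    - [0, -8.3, 0.06]
    - [0, -8.6, 0.06]
    - [0, -8.7, 0.06]
  delta_rot:
    - [0, 0, 0]
    - [0, 0, 0]
    - [0, 0, 0]
    - [0, 0, 0]
    - [0, 0, 0]
    - [0, 0, 0]
    - [0, 0, 0]
    - [0, 0, 0]
    - [0, 0, 0]
    - [0, 0, 0]
    - [0, 0, 0]
    - [0, 0, 0]
    - [0, 0, 0]
    - [0, 0, 0]
    - [0, 0, 0]
    - [0, 0, 0]
    - [0, 0, 0]
    - [0, 0, 0]
    - [0, 0, 0]
    - [0, 0, 0]
  claw: [0.8, 0.8, 0.8, 0.8, 0.8, 0.8, 0.8, 0.8, 0.8, 0.8, 0.8, 0.8, 0.8, 0.8, 0.8, 0.8, 0.8, 0.8, 0.8, 0.8]

```text
time: 8.72
tool_pos: [0.4715, -0.1453, 0.1011]
orientation: [0.522, 0.477, 0.521, -0.477]
contact_force: [2.0, 0.4, 5.6]
width: 0.126
```

```bash
python3 - <<'E'
from h import *
snap('wrist','w4')
plan([.558,-.1365,.100],.1)
E
```

```text
t 8.77 sg 1 off cm [ 0.11  8.71 -0.1 ] rot [-0.01   0.001 -0.001]
t 8.77 sg -1 off cm [ 0.11  8.71 -0.1 ] rot [ 3.131e+00 -1.000e-03 -1.000e-03]
R cols [[0.001, 0.996, 0.09], [-0.001, 0.09, -0.996], [-1.0, 0.001, 0.001]] p [ 0.4713 -0.1453  0.101 ] q [-0.459  0.059  1.989 -0.     1.093 -0.549] F [-0.1 -0.7  6.3] w 0.12655119761930453
```

View pics/w4.png

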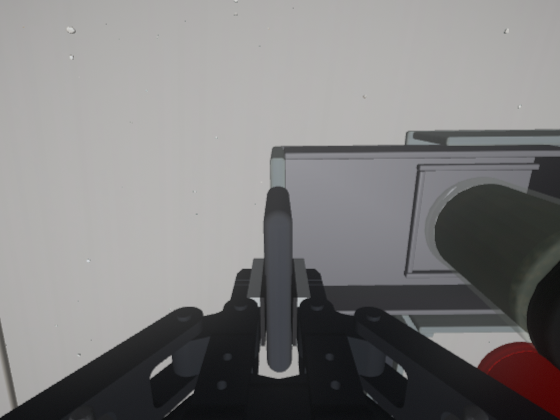

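The tray is out about 86 mm and the jar is upright in its nest (490,240). I release and lift straight up.

Request:
jog_arm:
  offset:
    - [0, 0, 0]
    - [0, 0, 0]
    - [0, 0, 0]
    - [0, 0, 0]
    - [0, 0, 0]
    - [-1, 0, 0]
    - [-3, 0, 0]
    - [-6, 0, 0]
    - [-9, 0, 0]
    - [-12, 0, 0]
    - [-14, 0, 0]
    - [-14, 0, 0]
    - [-14, 0, 0]
  delta_rot:
    - [0, 0, 0]
    - [0, 0, 0]
    - [0, 0, 0]
    - [0, 0, 0]
    - [0, 0, 0]
    - [0, 0, 0]
    - [0, 0, 0]
    - [0, 0, 0]
    - [0, 0, 0]
    - [0, 0, 0]
    - [0, 0, 0]
    - [0, 0, 0]
    - [0, 0, 0]
  claw: [2, 4, 6, 6, 6, 6, 6, 6, 6, 6, 6, 6, 6]

```text
time: 9.85
tool_pos: [0.4724, -0.1453, 0.2424]
orientation: [0.523, 0.477, 0.521, -0.477]
contact_force: [-0.4, 0.7, 0.3]
width: 0.698
```

```bash
python3 - <<'E'
from h import *
snap('scene','scene1');snap('side','side1');s=get_state();d=snap('wrist','w5')[1]
print(s['time'],s['contact_force'],s['dq'].round(3));p,K=cam('wrist');T=np.array(p['T_tool_cam'])
q=s['orientation'];R=Ro.from_quat(np.r_[q[1:],q[0]]).as_matrix()
vv,uu=np.mgrid[0:420,0:560]
c=np.stack([(uu-K[0,2])/K[0,0]*d,(vv-K[1,2])/K[1,1]*d,d],-1)
W=(c@T[:3,:3].T+T[:3,3])@R.T+s['tool_pos']
m=(d>0)&(W[...,2]>.108)&(W[...,2]<.118)&(abs(W[...,0]-.47)<.03)&(abs(W[...,1]+.145)<.05)
Q=W[m];print('bar',m.sum(),Q.mean(0),Q.min(0),Q.max(0))
def ray(n,u,v,h):
    a=world(n,u,v,.3);b=world(n,u,v,1.);return a+(h-a[2])/(b[2]-a[2])*(b-a)
a=cv2.imread('pics/scene1.png')[130:250,250:410];b=cv2.imread('pics/side1.png')[145:240,210:340]
cv2.imwrite('pics/c3.png',np.hstack([cv2.resize(a,(400,300)),cv2.resize(b,(400,300))]))
print('lid unit scene diff',cv2.absdiff(cv2.imread('pics/scene1.png'),cv2.imread('pics/scene0.png'))[180:310,100:250].mean())
E
```

```text
9.95 [ 0.32785659 -0.09469808 -0.73465412] [-0.002  0.018  0.017 -0.    -0.001  0.001]
bar 1205 [ 0.47292179 -0.14322726  0.11208007] [ 0.4642432  -0.18438387  0.10800581] [ 0.48242241 -0.10602059  0.11501834]
lid unit scene diff 40.12929914529914
```

View pics/side1.png

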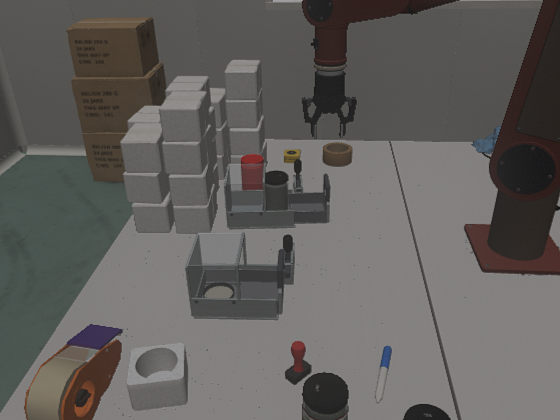

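View pics/w5.png

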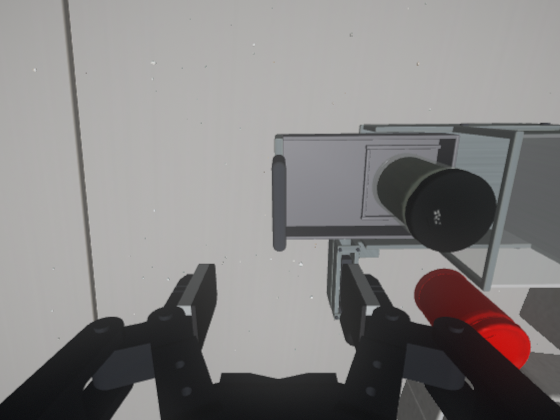

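View pics/c3.png

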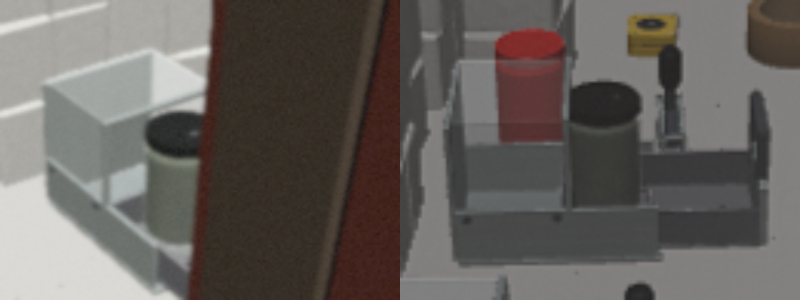

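Side view: the tray is out with the jar upright at (276,190). The jar unit's knob is aside, and the lid unit's knob (288,243) is where it was. The gripper is clear of everything, so I hand in.

```bash
python3 -c "
from h import *
a=cv2.imread('pics/side0.png')[225:320,180:310];b=cv2.imread('pics/side1.png')[225:320,180:310]
print('lid unit side diff',cv2.absdiff(a,b).mean())
print(job.hand_in())"
```

```text
lid unit side diff 2.7156275303643724
the job is handed in; nothing more can be done
None
```

I slid the jar unit's lock bar aside, pulled its tray out by the handle, let go and lifted clear, then handed the job in at about 10 s. No verdict was reported.

- **Lock bar:** I moved it with the knob gripped, and the tool travelled about 43 mm. The wrist picture showed the bar off the tray. I did not measure the knob's final position separately.
- **Tray:** it is out about 85.5 mm, by the crossbar measured before and after. The jar looked upright in its nest in the side and wrist views, but I did not measure its tilt.
- **Lid unit:** it looked unchanged in the side view, with an average difference of 2.7 grey levels. The same check in the scene view gave 40. I did not view that part of the scene picture; the arm, which now stands in front of that camera, probably caused it.
- **Gripper:** it ended about 13 cm above the handle with under 1 N on it, touching nothing. The red jar was left alone.

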